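Press the mixing-bench tins shut in order

ROBOT

A 6-joint arm with a two-finger parallel gripper is mounted at the origin on the work surface. World frame = base frame: x ahead of the robot, y to its left, z up, the work surface at z = 0. Lengths are in m, angles in rad, forces in N, time in s.
With the tool pointing down it reaches from about 0.35 to 0.975 m from the base axis. Payload 4.9 kg.
Tool frame: the origin (TCP) lies between the finger pads; the fingertips stand 22 mm ahead of it and the grasp point (between the pads) lies 3 mm ahead of it; z points along the fingers, y is the line along which they close (so a half turn about z gives the same grasp; the last joint's range is limited). The gripper opens to 85 mm and grips with 20 to 120 N. Pads are 22 mm wide; open, the fingers measure 114 mm over their backs; the gripper's body (76 mm by 85 mm) begins 54 mm behind the grasp point. The pads swing forward as they close: fully open they stand 13 mm farther back than shut.
Start: joints at [1.037, 0.053, 1.613, -0, 1.476, -0.119], TCP at [0.252, 0.572, 0.253] pointing down, gripper open.
Joint ranges: [-3.01, 3.01], [-1.01, 2.22], [0.06, 2.58], [-1.02, 4.17], [0.09, 2.62], [-3.14, 3.14]. Speed limits (rad/s): [2.57, 2.57, 3.14, 3.14, 3.14, 3.14].

INTERFACE

Orientations are given as a unit quaternion [w, x, y, z].
In Python, from plant import state, grab_frame, get_calibration, job_done, recognise, regions_of gives the robot as it stands.
- The arm moves only by the tool apply_moves, never from a script. Its argument "targets" is a list of rows, each an object with "translation": the shift along the tool's x, y, z normalised to -1 to 1, where 1 is 100 mm, a list of three; "twist": the turn about the tool's z normalised to -1 to 1, where 1 is 0.1 rad; "hand": the opening, from 0 (shut) to 1 (fully open). A call has 1 to 8 rows; each row shifts and turns the commanded pose from where the row before left it, along the tool's axes as they then stand; what a row does not reach is not made up. A row lasts 1/10 s, in which the tool goes at most 50 mm and 8.59 degrees, less where a joint would pass 70% of its speed; a pose out of reach is approached as far as the arm can. A call with a number of a shift or a turn outside -1 to 1 is refused whole. A call with a gripper value outside its range is refused whole. The fingers move at their own pace and stop on an object; the grip force is fixed at half the most. Time passes only in rows, so rows that do not move let the fingers close. It gives the time, the measured TCP pose, the force, the opening and the grip force at its end, in the units of the state.
- state(): the state, without advancing time (a new reading comes with each control period).
- grab_frame(name): name is "scene" or "top" or "wrist"; returns the picture (384x512x3 uint8, red, green, blue); there is no depth.
- get_calibration(name): a dict with "camera_matrix" (3x3 intrinsics, pixels), "D" ([k1, k2, p1, p2, k3] as OpenCV has them; the pictures are not rectified), "pose" (4x4, takes a point from camera to world coordinates). Camera axes: x right, y up, looking along -z (the intrinsics and any distortion apply to the point x, -y, -z); pixel columns grow to the right and rows downward; lengths in m; the calibration is good to about 2 mm. A picture is of the moment at which its call begins: read the wrist's pose just before it. get_calibration takes no time and is no camera call; for the wrist camera it gives the pose at the moment of the call.
- job_done(): hands the job in; it is judged then, once.
Trained networks look in the newest picture that a camera, given by its name, has taken for a name from the list of things; names that differ only in an ending like _2 or _b are one class to them, and where a whole thing is asked for, a point or a joint stands for the part that bears it (a point fixed in the world has none). Each returns a list of dicts, best first, with "score" (0 to 1); they miss things now and then, are a little off and sometimes report something else, mostly with a low value. They report only what shows in the picture. A call takes as long as a camera call. They do not tell look-alikes from the thing itself.
- recognise(camera, query): "point" ([x, y, z] in m, in world coordinates, good to about 4 mm: the middle of the surface that is visible of it).
- regions_of(camera, query): "pixels" (384x512 bool, what is visible of it).
The state is a dict: "time": time; "joint_pos": joint angles; "joint_vel": joint speeds; "joint_efforts": joint torques, N m; "tool_pos": TCP position; "tool_rot": TCP orientation; "contact_force": force on the tool from outside, world axes, zero at the start; "ft_torque": the same for the moment, N m; "gripper_width": opening from 0.0 (shut) to 1.0 (fully open); "grasp_force": force on a finger pad.
Only numpy, scipy, OpenCV 4.12 (cv2) and the standard library are available. Lean on these libraries where they do the work, as an engineer would, in place of code of your own. Each camera call takes 0.05 s, during which the arm holds its last target. There are 200 camera calls.

TASK

Shut the tins after mixing by pressing each lid gently straight down with the fingertips until it is fully home: first the lid of the small round tin, then the cap of the rectangular can, then the lid of the large round tin. Leave the lid of the low broad tin standing up, do not lift, tip or push any tin out of its place, and leave everything else on the bench where it is.

Things in the scene. Friction and masses are not known exactly. Their poses are not given: they have to be found in the camera images.
- hardener: the smallest tin: plain steel, round, 60 mm across, 85 mm high to its rim, 0.28 kg, with a loose round lid; stands loose. Origin: centre of its underside.
- hardener_lid (a joint): lid of the small round tin. The lid is pressed straight down; the joint is how far it is down in m, 0 to 0.010: at 0 it stands 10 mm proud, at 0.010 it is home against its stop. It starts at 0 to 0.003. It moves under a steady push of about 3.5 N, does not spring back and stays where it is left; once it is home its raised middle panel, the part to press, gives springily by up to 6 mm more (5 N at first, 20 N at the bottom). Pressing a tin with more than 30 N would dent it.
- hardener_lid_top (a point): centre of the top face of the small round tin's lid, a disc 52 mm across with a flat middle panel 44 mm across standing 6 mm above its edge; 104 mm above the bench when the lid is at 0, 94 mm when home; z up. This point follows the lid down.
- thinner: the rectangular can: plain steel, 100 x 58 mm in plan (long side along its x), 110 mm high, 0.8 kg, with a round push-on cap off centre (24 mm towards its +x end, on a collar 44 mm across and 6 mm high) and a small fixed wire handle over the other half, up to 124 mm high; stands loose. Origin: centre of its underside.
- thinner_lid (a joint): cap of the rectangular can. The lid is pressed straight down; the joint is how far it is down in m, 0 to 0.010: at 0 it stands 10 mm proud, at 0.010 it is home against its stop. It starts at 0 to 0.003. It moves under a steady push of about 3.5 N, does not spring back and stays where it is left; once it is home its raised middle panel, the part to press, gives springily by up to 6 mm more (5 N at first, 20 N at the bottom). Pressing a tin with more than 30 N would dent it.
- thinner_lid_top (a point): centre of the top face of the rectangular can's cap, 40 mm across with a flat middle panel 36 mm across standing 7 mm above its edge; 142 mm above the bench when the cap is at 0, 132 mm when home; z up. This point follows the lid down.
- paint: the large tin: plain steel, round, 100 mm across, 110 mm high to its rim, 0.9 kg, with a loose round lid; stands loose. Origin: centre of its underside.
- paint_lid (a joint): lid of the large round tin. The lid is pressed straight down; the joint is how far it is down in m, 0 to 0.010: at 0 it stands 10 mm proud, at 0.010 it is home against its stop. It starts at 0 to 0.003. It moves under a steady push of about 3.5 N, does not spring back and stays where it is left; once it is home its raised middle panel, the part to press, gives springily by up to 6 mm more (5 N at first, 20 N at the bottom). Pressing a tin with more than 30 N would dent it.
- paint_lid_top (a point): centre of the top face of the large round tin's lid, a disc 86 mm across with a flat middle panel 78 mm across standing 6 mm above its edge; 129 mm above the bench when the lid is at 0, 119 mm when home; z up. This point follows the lid down.
- filler: the low broad tin: plain steel, round, 104 mm across and only 40 mm high to its rim (59 mm with its lid up), to be left alone; stands loose. Origin: centre of its underside.
- filler_lid (a joint): lid of the low broad tin, to be left standing up. Built like the others: 0 is up (10 mm proud), 0.010 is home; it starts at 0 to 0.003.
- cup: bystander: clear plastic mixing cup, 90 mm across the rim, 105 mm high, standing. Origin: centre of its underside.
- tape: bystander: roll of masking tape lying flat, 100 mm across, 25 mm high. Origin: centre of its underside.
- sander: bystander: round palm sander, 124 mm across, 112 mm high, its stub hose connector pointing along its +x to 100 mm from its axis. Origin: centre of its underside.
- opener: bystander: screwdriver lying down, 190 mm long, handle to its -x, about 30 mm high.
- brush: bystander: paint brush lying down, 200 mm long, handle to its -x, about 30 mm high.
- block: bystander: cork sanding block, 100 x 60 x 30 mm. Origin: centre of its underside.
Not all that is in view belongs to the job. What is shaped like the paint but purple is not meant. What is shaped like the hardener but purple is not meant.

How it is judged:
By the outcome, as a careful person would: the job done as asked, in the order asked, and still so for the second after the job is handed in, with the robot touching nothing.
It also fails if it takes over 42 s, if anything falls off the work surface, if the arm or the gripper's body presses on something with over 40 N, if the wrist force passes 120 N, or if a joint passes its speed limit or range.

## Working session

There is one attempt and no reset: what is moved stays moved. The work goes in short steps, Python scripts to look and compute and a tool call to move; the robot and the scene stay as the last step left them, time stands still between calls to the robot, and variables do not carry over. Pictures are saved under pics/ and viewed, at most 10 in all, crops included, and the job is handed in when it is done.

Besides the shell and the picture viewer there is one more tool, called after ">>>" as name(argument=value, ...) on one line, values as JSON. apply_moves: Moves the arm, as the interface text tells. Its arguments: {"type":"object","properties":{"targets":{"type":"array"}},"required":["targets"]}

```bash
mkdir -p pics
cat > h.py <<'E'
import numpy as np, cv2
from plant import state, grab_frame, get_calibration, job_done, recognise, regions_of
def snap(cam,name):
    im=grab_frame(cam); cv2.imwrite(f'pics/{name}.png',cv2.cvtColor(im,cv2.COLOR_RGB2BGR)); return im
def proj(cam,p):
    c=get_calibration(cam); T=np.linalg.inv(np.array(c['pose'])); q=T[:3,:3]@np.array(p)+T[:3,3]
    return cv2.projectPoints(np.array([[q[0],-q[1],-q[2]]]),np.zeros(3),np.zeros(3),np.array(c['camera_matrix']),np.array(c['D']))[0].ravel()
def unproj(cam,px,z):
    c=get_calibration(cam); T=np.array(c['pose'])
    u=cv2.undistortPoints(np.array([[px]],float),np.array(c['camera_matrix']),np.array(c['D'])).ravel()
    d=T[:3,:3]@np.array([u[0],-u[1],-1]); o=T[:3,3]; return o+d*(z-o[2])/d[2]
E
python3 - <<'E'
from h import *
a=snap('scene','s0');b=snap('top','t0')
cv2.imwrite('pics/both0.png',cv2.cvtColor(np.vstack([a,b]),cv2.COLOR_RGB2BGR)) if 0 else None
for n in ['hardener_lid_top','thinner_lid_top','paint_lid_top','filler_lid_top','hardener','thinner','paint','filler','cup','sander','tape']:
    try:
        r=recognise('top',n)
    except Exception as e: print(n,e); continue
    for d in r[:4]: print(n,round(d['score'],2),np.round(d['point'],3),proj('top',d['point']).round(0))
print(state())
E
```

```text
hardener_lid_top 0.63 [0.5   0.017 0.124] [255. 190.]
thinner_lid_top 0.51 [0.647 0.122 0.14 ] [221. 145.]
thinner_lid_top 0.42 [ 0.644 -0.213  0.036] [321. 150.]
paint_lid_top 0.87 [ 0.278 -0.191  0.125] [322. 259.]
paint_lid_top 0.72 [0.504 0.017 0.125] [255. 189.]
filler_lid_top it knows: block, brush, cup, filler, filler_lid, hardener, hardener_lid, hardener_lid_top, opener, paint, paint_lid, paint_lid_top, sander, tape, thinner, thinner_lid, thinner_lid_top
hardener 0.82 [ 0.418 -0.299  0.096] [352. 215.]
hardener 0.7 [ 0.438 -0.186  0.096] [318. 209.]
thinner 0.7 [0.653 0.136 0.111] [218. 144.]
paint 0.95 [0.499 0.015 0.128] [255. 191.]
paint 0.78 [ 0.283 -0.195  0.13 ] [323. 257.]
paint 0.57 [0.765 0.075 0.034] [237. 116.]
filler 0.83 [0.448 0.211 0.061] [197. 208.]
cup 0.56 [ 0.644 -0.214  0.04 ] [322. 149.]
sander 0.81 [0.629 0.341 0.086] [157. 154.]
sander 0.32 [0.5   0.016 0.123] [255. 190.]
tape 0.61 [ 0.633 -0.074  0.026] [281. 154.]
tape 0.2 [0.5   0.017 0.125] [255. 190.]
{'time': 0.6, 'joint_pos': array([ 1.03698609e+00,  5.26710135e-02,  1.61289037e+00,  1.39762960e-05,
        1.47600211e+00, -1.19009855e-01]), 'joint_vel': array([ 0.00061043, -0.00032121,  0.00046473,  0.00064381,  0.00245533,
        0.00170155]), 'joint_efforts': array([-4.94989035e-04, -3.93412828e+01, -3.70228744e+01, -1.15114553e-04,
        6.71865473e-04,  7.61180985e-06]), 'tool_pos': array([0.25187367, 0.57198391, 0.25332732]), 'tool_rot': array([-1.91465271e-06,  2.05917150e-01,  9.78569429e-01,  1.60402635e-05]), 'contact_force': array([-0.83859576, -0.11455791, -1.18159803]), 'ft_torque': array([0.02508064, 0.05086711, 0.01218204]), 'grasp_force': 0.0, 'gripper_width': 0.9974835533024601}
```

View pics/t0.png

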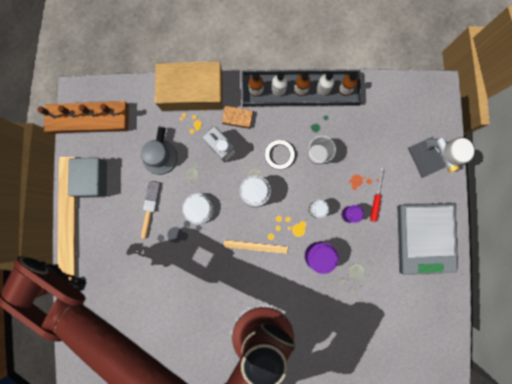

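View pics/s0.png

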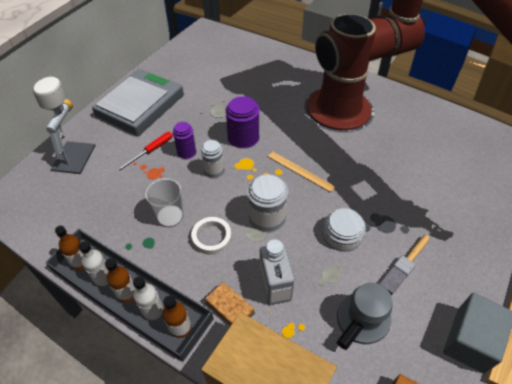

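The top view shows the steel hardener at (318,209), with a purple look-alike at (352,214). The steel paint tin is at (255,190), with a purple look-alike at (322,258). The thinner is at (219,143), the filler at (197,208) and the cup at (321,150). The low broad filler (197,208) could also be taken for the paint. I choose the plain steel tins and will check them in a crop.

Run:
```python
from h import *
a=snap('top','t1'); 
for cam in ['top','scene']:
  im=grab_frame(cam)
  for n,z in [('hardener_lid',.1025),('thinner_lid',.1405),('paint_lid',.1275),('filler_lid',.058),('hardener',.1),('thinner',.11)]:
    for d in regions_of(cam,n)[:3]:
      m=d['pixels'].astype(np.uint8); ys,xs=np.nonzero(m)
      if len(xs)<5: continue
      px=(xs.mean(),ys.mean()); (c,r)=cv2.minEnclosingCircle(np.c_[xs,ys].astype(np.float32))
      col=im[m>0].mean(0).astype(int)
      print(cam,n,round(d['score'],2),len(xs),np.round(px,1),unproj(cam,px,z).round(4),'circ',np.round(c,1),round(r,1),unproj(cam,c,z).round(4),col)
c=get_calibration('top'); print(np.array(c['pose']).round(3),np.array(c['camera_matrix']).round(1))
cr=cv2.resize(a[115:230,170:370],None,fx=4,fy=4,interpolation=cv2.INTER_CUBIC)
cv2.imwrite('pics/crop1.png',cr[:,:,::-1])
```

```text
top hardener_lid 0.6 196 [320.7 208.4] [ 0.4395 -0.1958  0.1025] circ [320.7 208.4] 7.8 [ 0.4394 -0.1956  0.1025] [208 213 218]
top hardener_lid 0.44 193 [355.  213.6] [ 0.4205 -0.3079  0.1025] circ [355.  213.7] 7.9 [ 0.4201 -0.3081  0.1025] [125  55 170]
top thinner_lid 0.63 118 [221.9 145.2] [0.6449 0.1198 0.1405] circ [222.  145.2] 6.1 [0.6448 0.1197 0.1405] [210 215 219]
top thinner_lid 0.47 233 [375.7 206.2] [ 0.4418 -0.3671  0.1405] circ [376.5 199.5] 22.0 [ 0.4631 -0.3705  0.1405] [190  58  56]
top paint_lid 0.77 525 [323.4 258.4] [ 0.2798 -0.1969  0.1275] circ [323.5 258.5] 13.3 [ 0.2794 -0.1972  0.1275] [130  58 177]
top paint_lid 0.64 488 [254.7 190.2] [0.5003 0.0175 0.1275] circ [254.6 190.4] 12.8 [0.4994 0.0178 0.1275] [222 227 231]
top filler_lid 0.58 556 [196.4 208.1] [0.4484 0.2142 0.058 ] circ [196.4 208.4] 13.6 [0.4475 0.2141 0.058 ] [220 225 228]
top hardener 0.69 333 [352.4 213.8] [ 0.42   -0.2998  0.1   ] circ [352.5 214.5] 11.1 [ 0.4176 -0.3002  0.1   ] [113  56 151]
top hardener 0.53 323 [318.6 208.9] [ 0.4381 -0.1892  0.1   ] circ [318.5 209. ] 10.9 [ 0.4376 -
[... 1150 characters left out ...]
 128 130]
scene filler_lid 0.83 942 [345.2 223.4] [0.4548 0.2154 0.058 ] circ [345.5 222. ] 18.5 [0.4506 0.2143 0.058 ] [181 186 193]
scene hardener 0.97 655 [184.3 139.9] [ 0.4582 -0.2722  0.1   ] circ [184.5 140. ] 18.8 [ 0.4581 -0.2717  0.1   ] [ 74  33 101]
scene hardener 0.89 710 [212.2 158.6] [ 0.4763 -0.1651  0.1   ] circ [212.5 158.6] 18.9 [ 0.4758 -0.1645  0.1   ] [128 129 131]
scene thinner 0.66 1811 [275.6 272.3] [0.6852 0.1476 0.11  ] circ [274.1 271.7] 32.9 [0.6856 0.1441 0.11  ] [128 129 132]
[[-0.016  0.996 -0.082  0.394]
 [-1.    -0.016  0.004  0.007]
 [ 0.002  0.082  0.997  1.483]
 [ 0.     0.     0.     1.   ]] [[426.5   0.  259.5]
 [  0.  426.5 188.5]
 [  0.    0.    1. ]]
```

View pics/crop1.png

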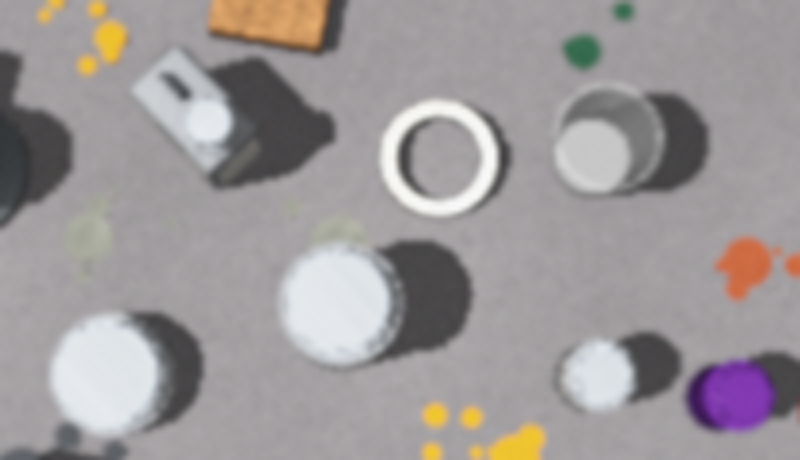

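The crop confirms the choices: the plain steel hardener lid at (600,375), the purple one beside it at (738,395), the thinner cap at (210,120) and the steel paint lid at (340,303). All lid centres agree with the given heights and sizes. I'll close the hand and travel to the hardener.

>>> apply_moves(targets=[{"translation":[-0.15,-0.2,0],"twist":0,"hand":0},{"translation":[-0.3,-0.39,0],"twist":0,"hand":0},{"translation":[-0.3,-0.39,0],"twist":0,"hand":0},{"translation":[-0.3,-0.39,0],"twist":0,"hand":0},{"translation":[-0.3,-0.39,0],"twist":0,"hand":0},{"translation":[-0.3,-0.39,0],"twist":0,"hand":0},{"translation":[-0.3,-0.39,0],"twist":0,"hand":0},{"translation":[-0.3,-0.39,0],"twist":0,"hand":0}])

```text
time: 2.15
tool_pos: [0.3397, 0.2114, 0.2535]
tool_rot: [0.001, 0.205, 0.979, 0.0]
contact_force: [0.9, 0.2, -0.4]
gripper_width: -0.002
grasp_force: 0.0
```

>>> apply_moves(targets=[{"translation":[-0.3,-0.39,0],"twist":0,"hand":0},{"translation":[-0.3,-0.39,0],"twist":0,"hand":0},{"translation":[-0.3,-0.39,0],"twist":0,"hand":0},{"translation":[-0.3,-0.39,0],"twist":0,"hand":0},{"translation":[-0.3,-0.39,0],"twist":0,"hand":0},{"translation":[-0.3,-0.39,0],"twist":0,"hand":0},{"translation":[-0.15,-0.2,0],"twist":0,"hand":0},{"translation":[0,0,0],"twist":0,"hand":0}])

```text
time: 2.95
tool_pos: [0.416, -0.1006, 0.2534]
tool_rot: [-0.0, 0.208, 0.978, -0.0]
contact_force: [-1.1, 1.3, -0.4]
gripper_width: 0.0
grasp_force: 0.0
```

```bash
cat >> h.py <<'E'
from scipy.spatial.transform import Rotation as Rn
def delta(goal):
    s=state(); R=Rn.from_quat(np.roll(s['tool_rot'],-1)); d=R.inv().apply(np.array(goal)-s['tool_pos'])*1000
    print('tool',s['tool_pos'].round(4),'t',s['time'],'F',s['contact_force'].round(1),'w',s['gripper_width'],'delta mm in tool',d.round(1)); return d
def lid(n,z,cam='wrist'):
    grab_frame(cam)
    for d in regions_of(cam,n)[:3]:
        m=d['pixels']; ys,xs=np.nonzero(m)
        if len(xs)<5: continue
        c,r=cv2.minEnclosingCircle(np.c_[xs,ys].astype(np.float32))
        print(cam,n,round(d['score'],2),len(xs),np.round(c,0),round(r,1),unproj(cam,(xs.mean(),ys.mean()),z).round(4),unproj(cam,c,z).round(4))
E
python3 - <<'E'
from h import *
delta([.4395,-.1955,.15])
lid('hardener_lid',.1025)
snap('wrist','w1'); print(get_calibration('wrist')['pose'],proj('wrist',[.4395,-.1955,.1025]))
E
```

```text
tool [ 0.416  -0.1006  0.2534] t 2.95 F [-1.1  1.3 -0.4] w 0.00032020416231735003 delta mm in tool [-60.2 -77.  103.4]
wrist hardener_lid 0.98 1438 [ 90. 262.] 22.4 [ 0.4193 -0.3016  0.1025] [ 0.4191 -0.3017  0.1025]
wrist hardener_lid 0.62 1493 [183. 241.] 23.1 [ 0.4371 -0.1895  0.1025] [ 0.4386 -0.1907  0.1025]
[[ 4.01187990e-01 -8.82455479e-01 -2.45602372e-01  3.52876856e-01]
 [ 9.15995574e-01  3.86336369e-01  1.08149517e-01 -7.06612965e-02]
 [-5.52005536e-04 -2.68358973e-01  9.63318824e-01  3.73754382e-01]
 [ 0.00000000e+00  0.00000000e+00  0.00000000e+00  1.00000000e+00]] [179.07703428 243.37191034]
```

View pics/w1.png

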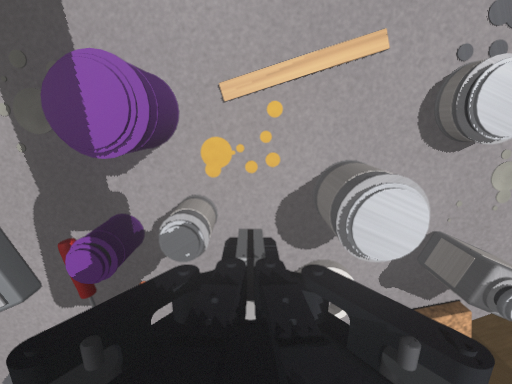

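The wrist picture shows the steel hardener lid at (183,241), the purple look-alike at (95,255), the paint lid at (385,218) and the thinner at right. The top and wrist estimates of the hardener agree within about 5 mm, so I'll use roughly their mean, (0.439, -0.193).

>>> apply_moves(targets=[{"translation":[-0.2,-0.25,0],"twist":0,"hand":0},{"translation":[-0.2,-0.25,0.1],"twist":0,"hand":0},{"translation":[-0.19,-0.25,0.3],"twist":0,"hand":0},{"translation":[0,0,0.4],"twist":0,"hand":0},{"translation":[0,0,0.3],"twist":0,"hand":0},{"translation":[0,0,0],"twist":0,"hand":0},{"translation":[0,0,0],"twist":0,"hand":0}])

```text
time: 3.8
tool_pos: [0.4398, -0.1892, 0.1437]
tool_rot: [-0.0, 0.205, 0.979, 0.0]
contact_force: [0.2, -0.3, -0.2]
gripper_width: -0.0
grasp_force: 0.0
```

Run:
```python
from h import *
delta([.439,-.193,.126])
lid('hardener_lid',.1025); lid('hardener_lid',.1025,'top')
snap('wrist','w2'); snap('scene','s2')
```

```text
tool [ 0.4398 -0.1892  0.1437] t 3.8 F [ 0.2 -0.3 -0.2] w -9.811358723974057e-05 delta mm in tool [-0.8 -3.8 17.7]
wrist hardener_lid 0.76 4105 [ 85. 267.] 38.5 [ 0.4202 -0.3079  0.1025] [ 0.4208 -0.3081  0.1025]
wrist hardener_lid 0.68 2768 [243. 230.] 37.3 [ 0.4323 -0.1943  0.1025] [ 0.4393 -0.1958  0.1025]
top hardener_lid 0.48 603 [197. 208.] 14.0 [0.4458 0.2057 0.1025] [0.4458 0.2055 0.1025]
```

View pics/w2.png

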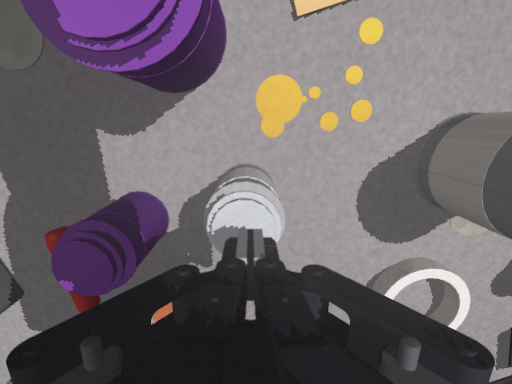

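The wrist picture shows the fingers at column 252 and the lid centre at about column 243, so I'll shift about 6 mm towards tool -y and then descend gently.

>>> apply_moves(targets=[{"translation":[-0.02,-0.06,0],"twist":0,"hand":0},{"translation":[0,0,0.08],"twist":0,"hand":0},{"translation":[0,0,0.04],"twist":0,"hand":0},{"translation":[0,0,0.03],"twist":0,"hand":0},{"translation":[0,0,0.03],"twist":0,"hand":0},{"translation":[0,0,0.02],"twist":0,"hand":0},{"translation":[0,0,0],"twist":0,"hand":0}])

```text
time: 4.8
tool_pos: [0.439, -0.1965, 0.1231]
tool_rot: [-0.0, 0.206, 0.979, 0.0]
contact_force: [-0.7, 1.1, 0.9]
gripper_width: 0.001
grasp_force: 0.0
```

>>> apply_moves(targets=[{"translation":[0,0,0.02],"twist":0,"hand":0},{"translation":[0,0,0.02],"twist":0,"hand":0},{"translation":[0,0,0],"twist":0,"hand":0}])

```text
time: 5.1
tool_pos: [0.4391, -0.1966, 0.1193]
tool_rot: [0.0, 0.206, 0.979, -0.0]
contact_force: [-0.6, 0.3, 2.0]
gripper_width: 0.002
grasp_force: 0.7
```

>>> apply_moves(targets=[{"translation":[0,0,0.02],"twist":0,"hand":0},{"translation":[0,0,0.02],"twist":0,"hand":0},{"translation":[0,0,0],"twist":0,"hand":0}])

```text
time: 5.4
tool_pos: [0.4392, -0.1967, 0.1156]
tool_rot: [0.0, 0.206, 0.979, -0.0]
contact_force: [-1.6, 0.7, 6.0]
gripper_width: 0.002
grasp_force: 2.8
```

>>> apply_moves(targets=[{"translation":[0,0,0.015],"twist":0,"hand":0},{"translation":[0,0,0],"twist":0,"hand":0}])

```text
time: 5.6
tool_pos: [0.4393, -0.1968, 0.1147]
tool_rot: [0.0, 0.206, 0.979, -0.0]
contact_force: [-3.0, 1.9, 8.5]
gripper_width: 0.001
grasp_force: 4.0
```

>>> apply_moves(targets=[{"translation":[0,0,0.015],"twist":0,"hand":0},{"translation":[0,0,0.01],"twist":0,"hand":0},{"translation":[0,0,0],"twist":0,"hand":0}])

```text
time: 5.9
tool_pos: [0.4396, -0.197, 0.1131]
tool_rot: [0.0, 0.206, 0.979, -0.0]
contact_force: [-4.2, 2.5, 12.4]
gripper_width: 0.0
grasp_force: 6.0
```

The force is 12.4 N at about 2.9 mm into the panel spring, which is exactly what a lid at home should give. I'll lift off straight up.

>>> apply_moves(targets=[{"translation":[0,0,-0.05],"twist":0,"hand":0},{"translation":[0,0,-0.3],"twist":0,"hand":0},{"translation":[0,0,-0.45],"twist":0,"hand":0},{"translation":[0,0,-0.5],"twist":0,"hand":0},{"translation":[0,0,0],"twist":0,"hand":0}])

```text
time: 6.4
tool_pos: [0.4422, -0.1987, 0.2495]
tool_rot: [0.007, 0.206, 0.979, -0.003]
contact_force: [0.9, 0.1, 0.0]
gripper_width: 0.0
grasp_force: 0.0
```

Run:
```python
from h import *
delta([.600,.07,.25]); delta([.645,.120,.162])
lid('hardener_lid',.094); lid('hardener_lid',.094,'scene')
```

```text
tool [ 0.4422 -0.1987  0.2495] t 6.4 F [0.9 0.1 0. ] w 7.775036211553239e-05 delta mm in tool [-36.1 309.5  -0.7]
tool [ 0.4422 -0.1987  0.2495] t 6.4 F [0.9 0.1 0. ] w 7.775036211553239e-05 delta mm in tool [-55.9 373.6  87.5]
wrist hardener_lid 0.72 1681 [253. 183.] 23.3 [ 0.4327 -0.1921  0.094 ] [ 0.4327 -0.192   0.094 ]
wrist hardener_lid 0.7 1574 [149. 211.] 23.6 [ 0.4159 -0.3051  0.094 ] [ 0.4168 -0.3064  0.094 ]
scene hardener_lid 0.68 239 [182. 128.] 9.2 [ 0.4214 -0.3107  0.094 ] [ 0.4193 -0.3125  0.094 ]
scene hardener_lid 0.66 161 [212. 150.] 7.8 [ 0.4456 -0.1898  0.094 ] [ 0.4468 -0.1889  0.094 ]
```

>>> apply_moves(targets=[{"translation":[0,0.2,0],"twist":0,"hand":0},{"translation":[-0.05,0.48,0],"twist":0,"hand":0},{"translation":[-0.05,0.48,0],"twist":0,"hand":0},{"translation":[-0.05,0.48,0],"twist":0,"hand":0},{"translation":[-0.05,0.48,0],"twist":0,"hand":0},{"translation":[-0.05,0.48,0],"twist":0,"hand":0},{"translation":[-0.05,0.4,0],"twist":0,"hand":0},{"translation":[0,0,0],"twist":0,"hand":0}])

```text
time: 7.4
tool_pos: [0.5875, 0.0697, 0.2379]
tool_rot: [-0.002, 0.203, 0.979, 0.0]
contact_force: [0.8, -0.2, -0.5]
gripper_width: 0.003
grasp_force: 0.0
```

Run:
```python
from h import *
delta([.645,.120,.182])
lid('thinner_lid',.1405); lid('thinner_lid',.1405);lid('paint_lid',.1275); snap('wrist','w3'); print(proj('wrist',[.645,.120,.1405]))
```

```text
tool [0.5875 0.0697 0.2379] t 7.4 F [ 0.8 -0.2 -0.5] w 0.002505609957440185 delta mm in tool [-33.   69.1  55.7]
wrist thinner_lid 0.72 1462 [326. 238.] 22.2 [0.6398 0.1158 0.1405] [0.6402 0.1156 0.1405]
wrist thinner_lid 0.66 1469 [330. 237.] 22.4 [0.6415 0.118  0.1405] [0.642  0.118  0.1405]
wrist thinner_lid 0.5 6720 [336. 221.] 60.6 [0.6328 0.1256 0.1405] [0.6302 0.1282 0.1405]
wrist paint_lid 0.79 7614 [164. 132.] 51.6 [0.5001 0.0207 0.1275] [0.5004 0.0205 0.1275]
wrist paint_lid 0.24 2216 [177. 242.] 36.9 [ 0.5928 -0.0165  0.1275] [ 0.5967 -0.0172  0.1275]
[332.68441037 237.15983841]
```

View pics/w3.png

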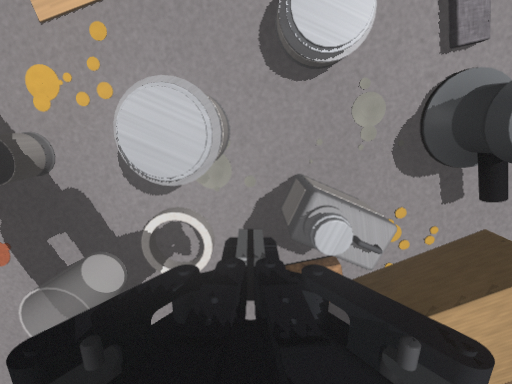

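The wrist picture shows the thinner cap at (331,237) and its handle at about (368,245), on the far side of the cap. All estimates give the cap at (0.644, 0.119) and the paint lid at (0.500, 0.019). I'll move over the cap.

>>> apply_moves(targets=[{"translation":[-0.16,0.34,0],"twist":0,"hand":0},{"translation":[-0.16,0.34,0],"twist":0,"hand":0},{"translation":[0,0,0.25],"twist":0,"hand":0},{"translation":[0,0,0.25],"twist":0,"hand":0},{"translation":[0,0,0.05],"twist":0,"hand":0},{"translation":[0,0,0],"twist":0,"hand":0},{"translation":[0,0,0],"twist":0,"hand":0}])

```text
time: 8.45
tool_pos: [0.6446, 0.1147, 0.1879]
tool_rot: [0.001, 0.206, 0.978, 0.0]
contact_force: [-0.7, -0.2, 1.0]
gripper_width: 0.003
grasp_force: 0.0
```

Run:
```python
from h import *
delta([.644,.119,.164])
lid('thinner_lid',.1405); lid('thinner_lid',.1405); snap('wrist','w4'); print(proj('wrist',[.644,.119,.1405]))
```

```text
tool [0.6446 0.1147 0.1879] t 8.45 F [-0.7 -0.2  1. ] w 0.0029235211770390823 delta mm in tool [ 2.3  3.7 23.9]
wrist thinner_lid 0.78 1799 [259. 220.] 27.4 [0.6399 0.1234 0.1405] [0.6427 0.1215 0.1405]
wrist thinner_lid 0.73 1899 [259. 220.] 27.7 [0.639  0.1237 0.1405] [0.6417 0.1219 0.1405]
[256.00518055 224.49814112]
```

View pics/w4.png

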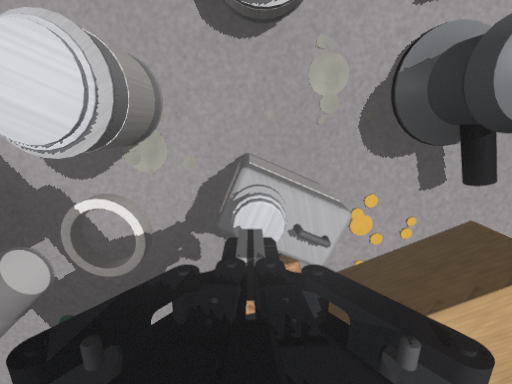

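The cap's visible part is centred near column 259, against 255 for the fingers. I'll shift about 4 mm in tool +y and 3 mm in +x, then descend.

>>> apply_moves(targets=[{"translation":[0.03,0.04,0],"twist":0,"hand":0},{"translation":[0,0,0.15],"twist":0,"hand":0},{"translation":[0,0,0.04],"twist":0,"hand":0},{"translation":[0,0,0.03],"twist":0,"hand":0},{"translation":[0,0,0.03],"twist":0,"hand":0},{"translation":[0,0,0],"twist":0,"hand":0},{"translation":[0,0,0],"twist":0,"hand":0}])

```text
time: 9.4
tool_pos: [0.6431, 0.12, 0.1613]
tool_rot: [0.0, 0.206, 0.979, 0.0]
contact_force: [0.4, -0.6, 0.0]
gripper_width: -0.001
grasp_force: 0.0
```

>>> apply_moves(targets=[{"translation":[0,0,0.02],"twist":0,"hand":0},{"translation":[0,0,0.02],"twist":0,"hand":0},{"translation":[0,0,0.02],"twist":0,"hand":0},{"translation":[0,0,0],"twist":0,"hand":0}])

```text
time: 9.8
tool_pos: [0.6433, 0.12, 0.1555]
tool_rot: [0.001, 0.206, 0.979, 0.0]
contact_force: [2.0, 0.1, 1.5]
gripper_width: 0.0
grasp_force: 1.0
```

>>> apply_moves(targets=[{"translation":[0,0,0.02],"twist":0,"hand":0},{"translation":[0,0,0.015],"twist":0,"hand":0},{"translation":[0,0,0],"twist":0,"hand":0}])

```text
time: 10.1
tool_pos: [0.6434, 0.1201, 0.153]
tool_rot: [0.001, 0.206, 0.979, 0.0]
contact_force: [-1.0, -1.3, 7.5]
gripper_width: 0.006
grasp_force: 3.6
```

>>> apply_moves(targets=[{"translation":[0,0,0.015],"twist":0,"hand":0},{"translation":[0,0,0],"twist":0,"hand":0}])

```text
time: 10.3
tool_pos: [0.6435, 0.1201, 0.1521]
tool_rot: [0.001, 0.206, 0.979, 0.0]
contact_force: [-2.5, -0.5, 9.3]
gripper_width: -0.004
grasp_force: 4.7
```

>>> apply_moves(targets=[{"translation":[0,0,0.015],"twist":0,"hand":0},{"translation":[0,0,0.008],"twist":0,"hand":0},{"translation":[0,0,0],"twist":0,"hand":0}])

```text
time: 10.6
tool_pos: [0.6436, 0.1201, 0.1508]
tool_rot: [0.001, 0.206, 0.979, 0.0]
contact_force: [-4.4, -1.1, 13.0]
gripper_width: 0.0
grasp_force: 6.3
```

>>> apply_moves(targets=[{"translation":[0,0,-0.05],"twist":0,"hand":0},{"translation":[0,0,-0.2],"twist":0,"hand":0},{"translation":[0,0,-0.4],"twist":0,"hand":0},{"translation":[0,0,-0.2],"twist":0,"hand":0},{"translation":[0,0,0],"twist":0,"hand":0},{"translation":[0,0,0],"twist":0,"hand":0}])

```text
time: 11.2
tool_pos: [0.6425, 0.1201, 0.2321]
tool_rot: [-0.0, 0.206, 0.979, -0.0]
contact_force: [-0.4, 0.4, -1.0]
gripper_width: -0.001
grasp_force: 0.0
```

Run:
```python
from h import *
delta([.500,.0185,.1515]); lid('thinner_lid',.132); lid('paint_lid',.1275)
```

```text
tool [0.6425 0.1201 0.2321] t 11.2 F [-0.4  0.4 -1. ] w -0.0014357999720947328 delta mm in tool [  89.4 -150.4   80.7]
wrist thinner_lid 0.73 1383 [253. 205.] 21.4 [0.6414 0.1214 0.132 ] [0.6416 0.1217 0.132 ]
wrist paint_lid 0.6 8765 [70. 97.] 57.4 [0.5016 0.0228 0.1275] [0.5016 0.023  0.1275]
```

The thinner cap is home, at 13 N and 3.2 mm into the spring, and the can is where it was. Next is the paint tin.

>>> apply_moves(targets=[{"translation":[0.18,-0.3,0],"twist":0,"hand":0},{"translation":[0.22,-0.37,0],"twist":0,"hand":0},{"translation":[0.22,-0.37,0],"twist":0,"hand":0},{"translation":[0.22,-0.37,0],"twist":0,"hand":0},{"translation":[0.06,-0.09,0.15],"twist":0,"hand":0},{"translation":[0,0,0.35],"twist":0,"hand":0},{"translation":[0,0,0],"twist":0,"hand":0},{"translation":[0,0,0],"twist":0,"hand":0}])

```text
time: 12.2
tool_pos: [0.4993, 0.0192, 0.1819]
tool_rot: [-0.002, 0.206, 0.979, -0.0]
contact_force: [1.1, 0.3, 0.4]
gripper_width: 0.0
grasp_force: 0.0
```

Run:
```python
from h import *
delta([.500,.0190,.1515]); lid('paint_lid',.1275)
```

```text
tool [0.4993 0.0192 0.1819] t 12.2 F [1.1 0.3 0.4] w 0.00028796166185545406 delta mm in tool [-0.8  0.1 30.4]
wrist paint_lid 0.67 7751 [250. 219.] 57.3 [0.492  0.0223 0.1275] [0.4982 0.0197 0.1275]
```

>>> apply_moves(targets=[{"translation":[0,0,0.2],"twist":0,"hand":0},{"translation":[0,0,0.08],"twist":0,"hand":0},{"translation":[0,0,0.03],"twist":0,"hand":0},{"translation":[0,0,0.03],"twist":0,"hand":0},{"translation":[0,0,0.03],"twist":0,"hand":0},{"translation":[0,0,0],"twist":0,"hand":0},{"translation":[0,0,0],"twist":0,"hand":0}])

```text
time: 13.0
tool_pos: [0.5005, 0.019, 0.1465]
tool_rot: [0.001, 0.206, 0.979, 0.0]
contact_force: [0.8, 0.4, 1.1]
gripper_width: -0.001
grasp_force: 0.4
```

>>> apply_moves(targets=[{"translation":[0,0,0.02],"twist":0,"hand":0},{"translation":[0,0,0.02],"twist":0,"hand":0},{"translation":[0,0,0],"twist":0,"hand":0}])

```text
time: 13.3
tool_pos: [0.5005, 0.019, 0.1422]
tool_rot: [0.001, 0.206, 0.979, 0.0]
contact_force: [0.9, -0.1, 1.9]
gripper_width: 0.003
grasp_force: 0.9
```

>>> apply_moves(targets=[{"translation":[0,0,0.02],"twist":0,"hand":0},{"translation":[0,0,0.015],"twist":0,"hand":0},{"translation":[0,0,0],"twist":0,"hand":0}])

```text
time: 13.6
tool_pos: [0.5006, 0.019, 0.1396]
tool_rot: [0.0, 0.206, 0.979, 0.0]
contact_force: [-1.2, 0.3, 8.5]
gripper_width: 0.0
grasp_force: 4.1
```

>>> apply_moves(targets=[{"translation":[0,0,0.015],"twist":0,"hand":0},{"translation":[0,0,0],"twist":0,"hand":0}])

```text
time: 13.8
tool_pos: [0.5006, 0.019, 0.1386]
tool_rot: [0.0, 0.206, 0.979, 0.0]
contact_force: [-3.6, 0.5, 10.9]
gripper_width: -0.0
grasp_force: 5.3
```

>>> apply_moves(targets=[{"translation":[0,0,0.01],"twist":0,"hand":0},{"translation":[0,0,0],"twist":0,"hand":0},{"translation":[0,0,-0.05],"twist":0,"hand":0},{"translation":[0,0,-0.3],"twist":0,"hand":0},{"translation":[0,0,-0.45],"twist":0,"hand":0},{"translation":[0,0,-0.3],"twist":0,"hand":0},{"translation":[0,0,0],"twist":0,"hand":0},{"translation":[0,0,0],"twist":0,"hand":0}])

```text
time: 14.6
tool_pos: [0.5, 0.019, 0.2458]
tool_rot: [0.0, 0.206, 0.979, -0.0]
contact_force: [-0.8, -0.2, -0.5]
gripper_width: -0.001
grasp_force: 0.0
```

Run:
```python
from h import *
delta([.5,.019,.25]); snap('scene','s9');
```

```text
tool [0.5    0.019  0.2458] t 14.6 F [-0.8 -0.2 -0.5] w -0.0011783161140023468 delta mm in tool [ 0.  -0.  -4.2]
```

View pics/s9.png

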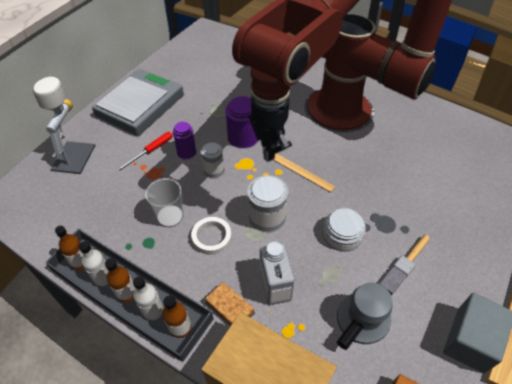

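The final scene picture shows the three tins in their places: hardener at (212,160), thinner at (275,272) and paint at (268,202). The filler is untouched at (343,228), and the gripper is clear. I'm handing in.

```bash
python3 -c "
from plant import job_done; print(job_done())"
```

```text
the job is handed in; nothing more can be done
None
```

I pressed the hardener lid, thinner cap and paint lid in that order, each to about 11–13 N with the fingertip height matching fully home, and left the filler lid and everything else alone; the job was handed in at about 14.7 s, and no verdict came back.

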